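# Flip down the broad length stop and push the bar up to it

## Task

On the cutting gauge, flip the broad-bladed stop fully down into the channel, and leave the slim-bladed stop up. Then push the aluminium bar lying in the channel along the fence until its end rests against the lowered broad stop, and let go.

Things in the scene. Friction and masses are not known exactly. Their poses are not given: they have to be found in the camera images.
- gauge: Cutting gauge, fixed, turned up to 9 deg. Dark steel base 150 x 560 mm, 8 mm thick; grey fence (top 43 mm above bench) on the side away from the robot, low lip (top 20 mm) nearer it; between, a channel 46 mm wide, floor 8 mm above bench. Origin: bench level, on the channel's centre line. y: along the fence, the way the bar is pushed; x: square to the fence, away from the robot; z up.
- broad_hinge (a point): Middle of the broad stop's hinge pin (pin runs along the fence), 70 mm above bench, 60 mm beyond (+x) the channel's centre line; axes as the gauge's, not turning with the flag. Two flip stops sit on the fence, 85+ mm apart, in either order: blades 40 mm (broad) or 12 mm (slim) wide along the fence. Down, the broad blade's bar-side face is at y = -20 mm. Stop's saddle: 58 mm along y, to x = +34 mm, top 79 mm up.
- broad_flag (a joint): Broad flag's angle, rad. 0: up, arm leaning back 30 deg (away from the robot); 0.52: arm upright; 2.094: fully down on its end stop, arm level over the channel, blade hanging in it to 18 mm above bench. Starts 0 to 0.2. An L, 0.2 kg: arm 75 mm long from the pin, 8 mm thick, blade 30 x 52 mm at its end. Pushed from behind to 30 deg past upright it drops by its weight and stays down.
- slim_flag (a joint): Angle of the slim flag, rad: the other stop on the same fence, same size and hinge, but its blade is only 12 mm wide along the fence; same meaning of values, starts at 0 to 0.2. It is to stay up; the bar passes beneath it without touching.
- bar_center (a point): Centre of the loose solid aluminium bar in the channel: 200 mm long (its y, along the fence), 40 wide (x), 30 high (z), its top 38 mm above bench, about 0.65 kg. Its leading end (+y) starts 45+ mm short of both stops; push on its free rear end (-y). It rests against the lowered broad stop when this point is 120 mm before the hinge point along y. A shorter bar on the bench is a bystander.
There are look-alikes about, which are no part of the job. Leave any blue look-alike of the part that bears bar_center alone.

How it is judged:
By the outcome, as a careful person would: the job done as asked, in the order asked, and still so for the second after the job is handed in, with the robot touching nothing.
It also fails if it takes over 45 s, if anything falls off the work surface, if the arm or the gripper's body presses on something with over 40 N, if the wrist force passes 120 N, or if a joint passes its speed limit or range.

## Robot

A 6-joint arm with a two-finger parallel gripper is mounted at the origin on the work surface. World frame = base frame: x ahead of the robot, y to its left, z up, the work surface at z = 0. Lengths are in mm, angles in rad, forces in N, time in s.
With the tool pointing down it reaches from about 375 to 825 mm from the base axis. Payload 5.5 kg.
Tool frame: the origin (TCP) lies at the very end of the fingers, on their centre line; the grasp point (between the pads) lies 19 mm behind it; y points along the fingers, x is the direction in which the jaws open and shut, and the axes are right-handed (so a half turn about y gives the same grasp; the last joint's range is limited). The gripper opens to 85 mm and grips with 20 to 120 N. Pads are 22 mm wide; open, the fingers measure 114 mm over their backs; the gripper's body (76 mm by 85 mm) begins 54 mm behind the grasp point. The pads swing forward as they close: fully open they stand 13 mm farther back than shut.
Start: joints at [1.289, 0.314, -0.047, 1.21, 0, 1.571], TCP at [166.848, 576.33, 231.299] pointing down, gripper open.
Joint ranges: [-2.67, 2.67], [-0.69, 1.73], [-1.03, 1.25], [-2.08, 2.16], [-1.42, 1.45], [-3.14, 3.14]. Speed limits (rad/s): [2.39, 2.39, 3.01, 3.14, 3.14, 3.14].

## Interface

Orientations are given as a unit quaternion [w, x, y, z].
In Python, from bench import env gives the robot as it stands.
- The arm moves only by the tool carry_out, never from a script. Its argument "increments" is a list of rows, each an object with "offset": the shift along the tool's x, y, z in m, a list of three; "angular": the turn, a rotation vector about the tool's x, y, z in degrees, a list of three; "fingers": the closure, from 0 (fully open) to 1 (shut). In form: [{"offset": [dx, dy, dz], "angular": [rx, ry, rz], "fingers": fingers}, ...]. A call has 1 to 20 rows; each row is the pose to reach, as a shift and turn from the pose commanded when the call began, along the tool's axes at that moment; what a row does not reach only later rows make up. A row lasts 1/8 s, in which the tool goes at most 62.5 mm and 10.7 degrees, less where a joint would pass 70% of its speed; a pose out of reach is approached as far as the arm can. A call with a gripper value outside its range is refused whole. The fingers move at their own pace and stop on an object; "grip_force" is the grip in N (left out, the last holds). Time passes only in rows, so rows that repeat a pose let the fingers close. It gives the time, the measured TCP pose, the force and the opening at its end, in the units of the state.
- env.get_obs(): the state, without advancing time (a new reading comes with each control period).
- env.snapshot(name): name is "side" or "top"; returns the picture (420x560x3 uint8, red, green, blue); there is no depth.
- env.calibration(name): a dict with "fx", "fy", "cx", "cy" (pixels), "dist" ([k1, k2, p1, p2, k3] as OpenCV has them; the pictures are not rectified), "extrinsics" (4x4, takes a point from camera to world coordinates). Camera axes: x right, y down, z forward; pixel columns grow to the right and rows downward; lengths in mm; the calibration is good to about 2 mm. A picture is of the moment at which its call begins. calibration takes no time and is no camera call.
- env.sign_off(): hands the job in, once; it reports no verdict.
The state is a dict: "clock": time; "qpos": joint angles; "qvel": joint speeds; "tau": joint torques, N m; "tool_pos": TCP position; "tcp_rot": TCP orientation; "contact_force": force on the tool from outside, world axes, zero at the start; "torque": the same for the moment, N m; "gripper_width": finger opening in mm.
Only numpy, scipy, OpenCV 4.12 (cv2) and the standard library are available. Lean on these libraries where they do the work, as an engineer would, in place of code of your own. Each camera call takes 0.05 s, during which the arm holds its last target.

## Working session

There is one attempt and no reset: what is moved stays moved. The work goes in short steps, Python scripts to look and compute and a tool call to move; the robot and the scene stay as the last step left them, time stands still between calls to the robot, and variables do not carry over. Pictures are saved under pics/ and viewed, and the job is handed in when it is done.

Besides the shell and the picture viewer there is one more tool, called after ">>>" as a command line: name --argument value ..., lists and objects as JSON in quotes. carry_out: Moves the arm, as the interface text tells. Its arguments: {"type":"object","properties":{"increments":{"type":"array","items":{"type":"object","properties":{"offset":{"type":"array","items":{"type":"number"}},"angular":{"type":"array","items":{"type":"number"}},"fingers":{"type":"number"}}}},"grip_force":{"type":"number"}},"required":["increments"]}

```bash
mkdir -p pics; ls; python3 - <<'E'
from bench import env
import cv2
for n in ("side","top"):
    p=env.snapshot(n); cv2.imwrite(f"pics/{n}0.png",cv2.cvtColor(p,cv2.COLOR_RGB2BGR))
    c=env.calibration(n); print(n,c)
print(env.get_obs())
E
```

```text
pics
side {'fx': 394.922850251289, 'fy': 394.922850251289, 'cx': 282.397427531629, 'cy': 210.16854757590707, 'dist': array([-0.06591163,  0.        ,  0.        ,  0.        ,  0.        ]), 'extrinsics': array([[ 9.58146467e-01, -1.81068341e-01,  2.21742199e-01,
         3.27646955e+02],
       [-2.86272848e-01, -6.10849014e-01,  7.38181101e-01,
        -6.59076478e+02],
       [ 1.78977602e-03, -7.70764385e-01, -6.37117775e-01,
         5.78595274e+02],
       [ 0.00000000e+00,  0.00000000e+00,  0.00000000e+00,
         1.00000000e+00]])}
top {'fx': 383.9565967798252, 'fy': 383.9565967798252, 'cx': 277.07299483004107, 'cy': 206.91118488000262, 'dist': array([-0.08188089,  0.        ,  0.        ,  0.        ,  0.        ]), 'extrinsics': array([[-1.36741073e-02, -9.86309488e-01,  1.64336889e-01,
         3.48505793e+02],
       [-9.99906445e-01,  1.35452291e-02, -1.90486729e-03,
        -8.46180595e+01],
       [-3.47192132e-04, -1.64347562e-01, -9.86402432e-01,
         9.67333643e+02],
       [ 0.00000000e+00,  0.00000000e+00,  0.00000000e+00,
         1.00000000e+00]])}
{'clock': 0.1, 'qpos': array([ 1.28897150e+00,  3.14152778e-01, -4.79503214e-02,  1.21021326e+00,
       -4.25748964e-05,  1.57081332e+00]), 'qvel': array([ 8.08559395e-04, -2.70711668e-03,  2.51694815e-03, -8.38953721e-05,
       -4.62749371e-04, -7.34696314e-05]), 'tau': array([ 4.80686540e-04, -5.40768456e+01,  3.40541124e+01,  1.11720615e-02,
        1.00022414e-04, -4.56054607e-06]), 'tool_pos': array([166.73674078, 575.8348147 , 230.53491667]), 'tcp_rot': array([-0.56493593,  0.56560575,  0.42439538, -0.42523651]), 'contact_force': array([-0.20157007, -0.10439139,  0.12239417]), 'torque': array([-0.00292107, -0.02642397,  0.0065871 ]), 'gripper_width': 85.26933357968115}
```

View pics/side0.png

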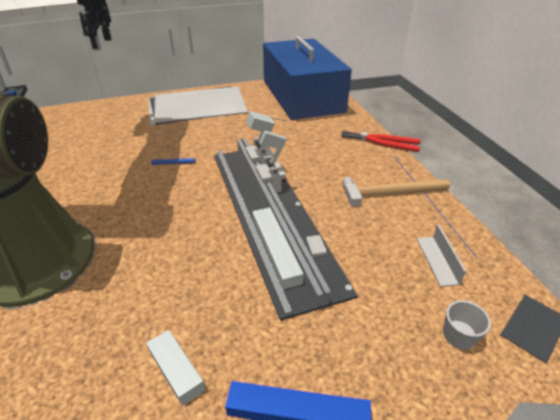

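View pics/top0.png

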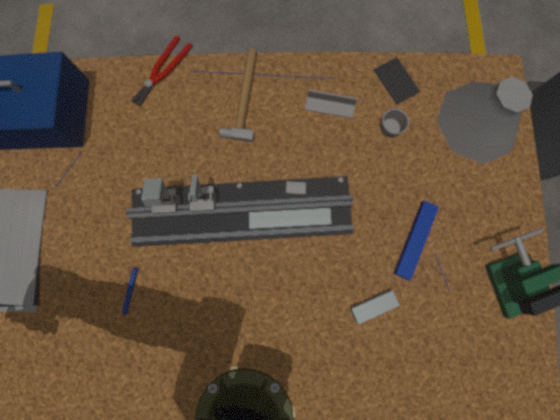

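```bash
cat > h.py <<'E'
import numpy as np, cv2
from bench import env
def cal(n):
    c=env.calibration(n); K=np.array([[c['fx'],0,c['cx']],[0,c['fy'],c['cy']],[0,0,1]]); return K,np.array(c['dist']),np.array(c['extrinsics'])
def world(n,uv,z):
    K,d,E=cal(n); p=cv2.undistortPoints(np.array(uv,float).reshape(-1,1,2),K,d).reshape(-1,2)
    r=np.c_[p,np.ones(len(p))]@E[:3,:3].T; t=(z-E[2,3])/r[:,2]; return E[:3,3]+r*t[:,None]
def pix(n,P):
    K,d,E=cal(n); T=np.linalg.inv(E); return cv2.projectPoints(np.array(P,float).reshape(-1,1,3),cv2.Rodrigues(T[:3,:3])[0],T[:3,3],K,d)[0].reshape(-1,2)
def tri(uvs,uvt):
    A=[];b=[]
    for n,uv in (("side",uvs),("top",uvt)):
        K,d,E=cal(n); p=cv2.undistortPoints(np.array(uv,float).reshape(1,1,2),K,d).ravel()
        r=E[:3,:3]@np.r_[p,1]; r/=np.linalg.norm(r); M=np.eye(3)-np.outer(r,r); A.append(M); b.append(M@E[:3,3])
    return np.linalg.lstsq(np.vstack(A),np.hstack(b),rcond=None)[0]
def save(im,name,box=None,s=1):
    if box: x0,y0,x1,y1=box; im=im[y0:y1,x0:x1]
    im=cv2.resize(im,None,fx=s,fy=s,interpolation=cv2.INTER_CUBIC)
    cv2.imwrite(f"pics/{name}.png",im)
E
python3 - <<'E'
from h import *
s=cv2.imread("pics/side0.png");t=cv2.imread("pics/top0.png")
save(s,"s0a",(200,95,330,195),6); save(t,"t0a",(120,165,250,255),6); save(t,"t0b",(230,165,370,255),5.5)
save(s,"s0b",(210,180,370,320),4.2)
E
```

```text
(no output)
```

View pics/s0a.png

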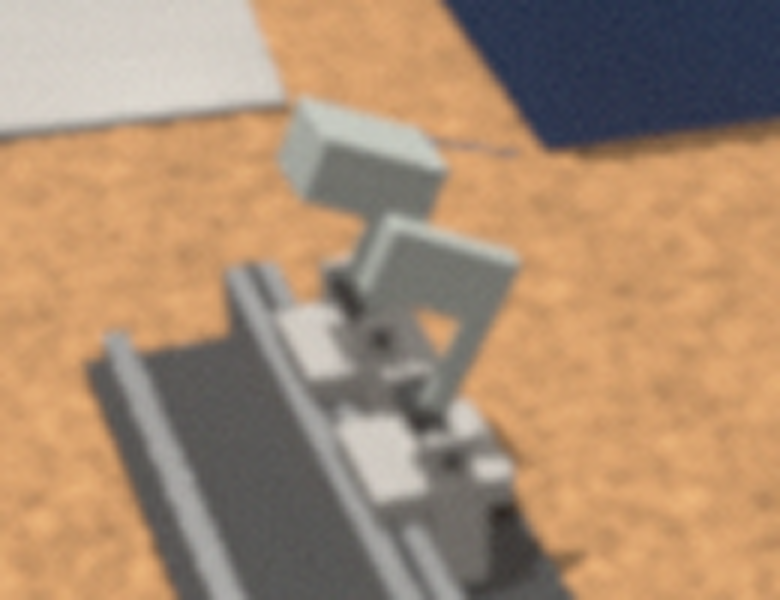

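View pics/t0a.png

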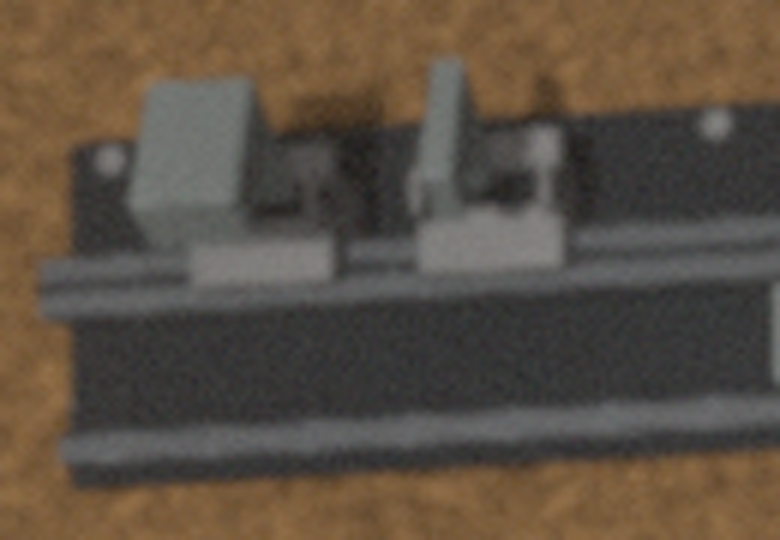

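View pics/t0b.png

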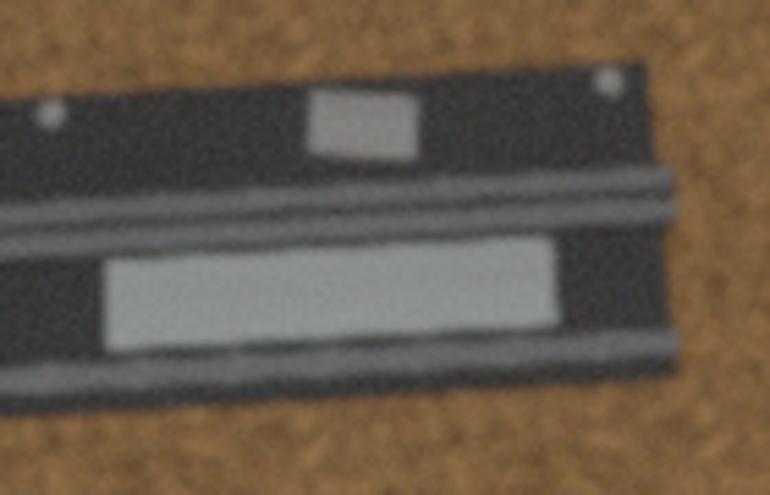

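View pics/s0b.png

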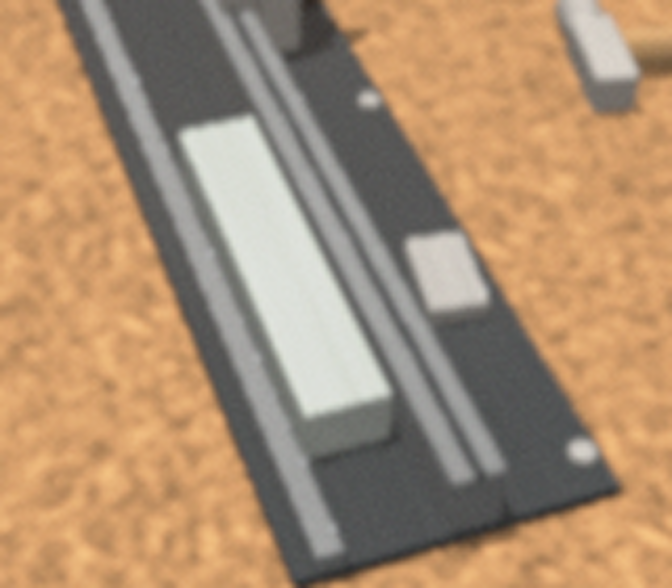

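```bash
python3 - <<'E'
from h import *
np.set_printoptions(precision=1,suppress=True)
a=lambda L:np.array(L)/6+[120,165]
b=lambda L:np.array(L)/5.5+[230,165]
sa=lambda L:np.array(L)/6+[200,95]
sb=lambda L:np.array(L)/4.2+[210,180]
base=np.vstack([world("top",a([[75,148],[75,485]]),8),world("top",b([[645,65],[675,375]]),8)]);print("base top",base)
bs=world("side",np.vstack([sb([[618,490],[300,582]]),sa([[88,368]])]),8);print("base side",bs)
bt=world("top",b([[103,260],[107,352],[555,238],[558,325]]),38);print("bar top",bt,bt.mean(0))
bss=world("side",sb([[255,118],[180,130],[390,396],[302,418]]),38);print("bar side",bss,bss.mean(0))
d=bt[0]+bt[1]-bt[2]-bt[3];print("ang bar",np.degrees(np.arctan2(-d[0],d[1])))
d=bss[0]+bss[1]-bss[2]-bss[3];print("ang bar",np.degrees(np.arctan2(-d[0],d[1])))
d=base[0]+base[1]-base[2]-base[3];print("ang base",np.degrees(np.arctan2(-d[0],d[1])))
# saddle fronts z=79: broad (190..335), slim (418..565) at top
print("saddle broad",world("top",a([[190,283],[335,275],[190,243],[335,238]]),79))
print("saddle slim",world("top",a([[418,272],[565,262],[418,225],[560,212]]),79))
print("fence edge 43",world("top",np.vstack([a([[40,318]]),b([[675,218]])]),43))
print("lip edge 20",world("top",np.vstack([a([[65,437]]),b([[678,330]])]),20))
# tri tops of flags: broad blade corners: side (300,100)->top? 
print(pix("top",[[166.8,576.3,231.3]]),pix("side",[[166.8,576.3,231.3]]))
E
```

```text
base top [[ 558.6  286.4    8. ]
 [ 413.8  279.6    8. ]
 [ 584.4 -268.3    8. ]
 [ 438.8 -275.7    8. ]]
base side [[ 585.3 -270.6    8. ]
 [ 441.4 -276.1    8. ]
 [ 415.2  275.     8. ]]
bar top [[ 491.   -16.8   38. ]
 [ 449.8  -18.5   38. ]
 [ 498.1 -218.6   38. ]
 [ 459.  -218.5   38. ]] [ 474.5 -118.1   38. ]
bar side [[ 493.6  -18.8   38. ]
 [ 454.3  -17.3   38. ]
 [ 499.3 -216.6   38. ]
 [ 459.6 -217.6   38. ]] [ 476.7 -117.6   38. ]
ang bar 2.3342909787261146
ang bar 1.5800500488424647
ang base 2.6184900647302003
saddle broad [[488.  210.   79. ]
 [490.4 152.2  79. ]
 [504.  210.6  79. ]
 [505.2 152.7  79. ]]
saddle slim [[491.2 119.4  79. ]
 [494.4  61.5  79. ]
 [509.9 119.8  79. ]
 [514.3  63.7  79. ]]
fence edge 43 [[ 479.9  284.1   43. ]
 [ 505.6 -271.9   43. ]]
lip edge 20 [[ 433.   280.2   20. ]
 [ 458.1 -275.6   20. ]]
[[-54.  362.4]] [[104.1  49.7]]
```

```bash
cat >> h.py <<'E'
yaw=np.radians(2.62)
GX=np.array([np.cos(yaw),np.sin(yaw),0]);GY=np.array([-np.sin(yaw),np.cos(yaw),0]);Z=np.array([0,0,1.])
C0=np.array([469.3,0,0])   # point on the channel centre line
def g(x,y,z): return C0+GX*x+GY*y+Z*z
def flagpts(yh,w,th,L0=45,L1=75):
    # section corners (along arm s, along blade b)
    a=np.pi*2/3-th # clockwise from down
    c,s=np.cos(a),np.sin(a)
    R=lambda x,z:(c*x+s*z,-s*x+c*z)
    out=[]
    for y in (-w/2,w/2):
        for sx,b in ((L0,4),(L1,4),(L1,-52),(L0,-52),(0,0)):
            x,z=R(-sx,b); out.append(g(60+x,yh+y,70+z))
    return np.array(out)
def boxp(x0,x1,y0,y1,z): return [g(x0,y0,z),g(x1,y0,z),g(x1,y1,z),g(x0,y1,z)]
E
python3 - <<'E'
from h import *
K=4
for n,box in (("side",(200,90,340,220)),("top",(120,160,300,250))):
    im=cv2.imread(f"pics/{n}0.png"); s=K if n=="top" else 5
    x0,y0,x1,y1=box; im=cv2.resize(im[y0:y1,x0:x1],None,fx=s,fy=s,interpolation=cv2.INTER_CUBIC)
    def poly(P,col,cl=True):
        q=((pix(n,P)-[x0,y0]+.5)*s).astype(int); cv2.polylines(im,[q.reshape(-1,1,2)],cl,col,1,cv2.LINE_AA)
    for yh,w,th,col in ((185,40,.1,(0,0,255)),(94,12,.1,(255,0,0))):
        f=flagpts(yh,w,th)
        poly(f[:4],col);poly(f[5:9],col);poly(f[[4,9]],col)
        poly(boxp(34,60,yh-29,yh+29,79),(0,255,0))
    poly([g(23,-280,43),g(23,280,43)],(0,255,255),False)
    poly([g(-23,-280,20),g(-23,280,20)],(0,255,255),False)
    poly(boxp(-20,20,-219+18-18+0,-19,38),(255,0,255))
    cv2.imwrite(f"pics/ov_{n}.png",im)
E
```

```text
(no output)
```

View pics/ov_side.png

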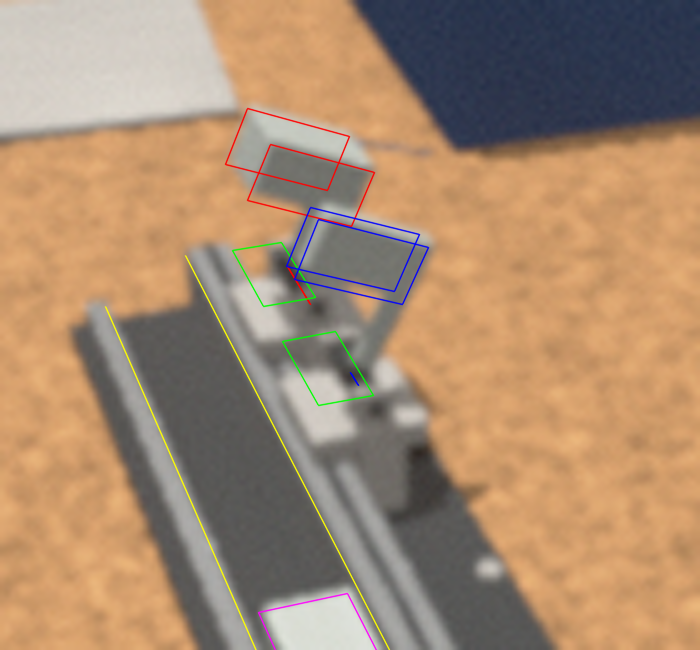

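View pics/ov_top.png

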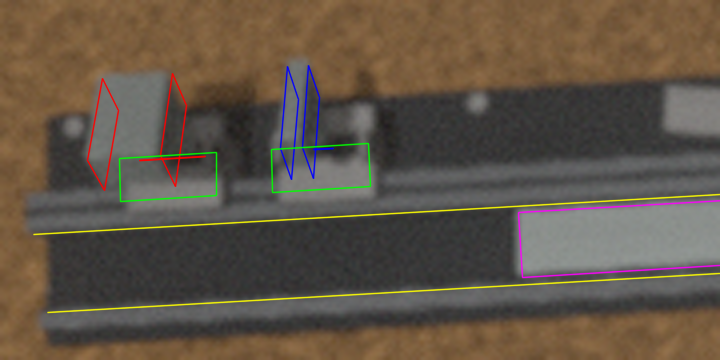

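```bash
cat >> h.py <<'E'
from scipy.spatial.transform import Rotation as Ro
def R0(): 
    q=env.get_obs()['tcp_rot']; return Ro.from_quat(np.r_[q[1:],q[0]])
def plan(target,Rt=None,pos=None):
    o=env.get_obs(); R=R0(); p=o['tool_pos'] if pos is None else pos
    d=R.inv().apply(np.array(target)-p)/1000
    a=(R.inv()*Rt).as_rotvec(degrees=True) if Rt is not None else np.zeros(3)
    return np.round(d,4),np.round(a,2)
# tool y down; tool x along +-GY or +-GX
def Rt(xd): 
    y=-Z; return Ro.from_matrix(np.c_[xd,y,np.cross(xd,y)])
E
python3 - <<'E'
from h import *
np.set_printoptions(precision=3,suppress=True)
print(R0().as_matrix())
for xd in (GX,-GX,GY,-GY):
    print(plan(g(130,180,231),Rt(xd)))
print(g(130,180,231))
E
```

```text
[[ 0.278 -0.    -0.961]
 [ 0.961 -0.001  0.278]
 [-0.002 -1.    -0.   ]]
(array([-0.257, -0.   , -0.516]), array([ 0.06, 71.23, -0.07]))
(array([-0.257, -0.   , -0.516]), array([  -0.08, -108.77,   -0.06]))
(array([-0.257, -0.   , -0.516]), array([ -0.01, -18.77,  -0.09]))
(array([-0.257, -0.   , -0.516]), array([  0.12, 161.23,  -0.02]))
[590.936 185.754 231.   ]
```

>>> carry_out --increments '[{"offset":[-0.257,0,-0.516],"angular":[0,-18.8,0],"fingers":1},{"offset":[-0.257,0,-0.516],"angular":[0,-18.8,0],"fingers":1},{"offset":[-0.257,0,-0.516],"angular":[0,-18.8,0],"fingers":1},{"offset":[-0.257,0,-0.516],"angular":[0,-18.8,0],"fingers":1},{"offset":[-0.257,0,-0.516],"angular":[0,-18.8,0],"fingers":1},{"offset":[-0.257,0,-0.516],"angular":[0,-18.8,0],"fingers":1},{"offset":[-0.257,0,-0.516],"angular":[0,-18.8,0],"fingers":1},{"offset":[-0.257,0,-0.516],"angular":[0,-18.8,0],"fingers":1},{"offset":[-0.257,0,-0.516],"angular":[0,-18.8,0],"fingers":1},{"offset":[-0.257,0,-0.516],"angular":[0,-18.8,0],"fingers":1},{"offset":[-0.257,0,-0.516],"angular":[0,-18.8,0],"fingers":1},{"offset":[-0.257,0,-0.516],"angular":[0,-18.8,0],"fingers":1},{"offset":[-0.257,0,-0.516],"angular":[0,-18.8,0],"fingers":1},{"offset":[-0.257,0,-0.516],"angular":[0,-18.8,0],"fingers":1},{"offset":[-0.257,0,-0.516],"angular":[0,-18.8,0],"fingers":1}]'

```text
clock: 1.98
tool_pos: [590.7, 186.6, 231.5]
tcp_rot: [-0.488, 0.488, 0.512, -0.512]
contact_force: [-0.2, 0.1, 0.1]
gripper_width: 0.1
```

```bash
python3 - <<'E'
from h import *
np.set_printoptions(precision=4,suppress=True)
o=env.get_obs();print(o['clock'],o['tool_pos'],o['qpos'],R0().as_matrix())
print(plan(g(130,180,105),Rt(GY)),plan(g(35,180,105),Rt(GY)))
t=cv2.cvtColor(env.snapshot("side"),cv2.COLOR_RGB2BGR);save(t,"s1",(150,20,400,210),3)
t=cv2.cvtColor(env.snapshot("top"),cv2.COLOR_RGB2BGR);save(t,"t1",(90,90,300,260),3)
E
```

```text
1.975 [590.7062 186.557  231.488 ] [0.3059 0.3503 0.0044 1.2246 0.     0.2586] [[-0.0472  0.0002 -0.9989]
 [ 0.9989  0.0001 -0.0472]
 [ 0.0001 -1.     -0.0002]]
(array([-0.0008,  0.1265, -0.0002]), array([0.01, 0.09, 0.01])) (array([-0.0007,  0.1265,  0.0948]), array([0.01, 0.09, 0.01]))
```

View pics/s1.png

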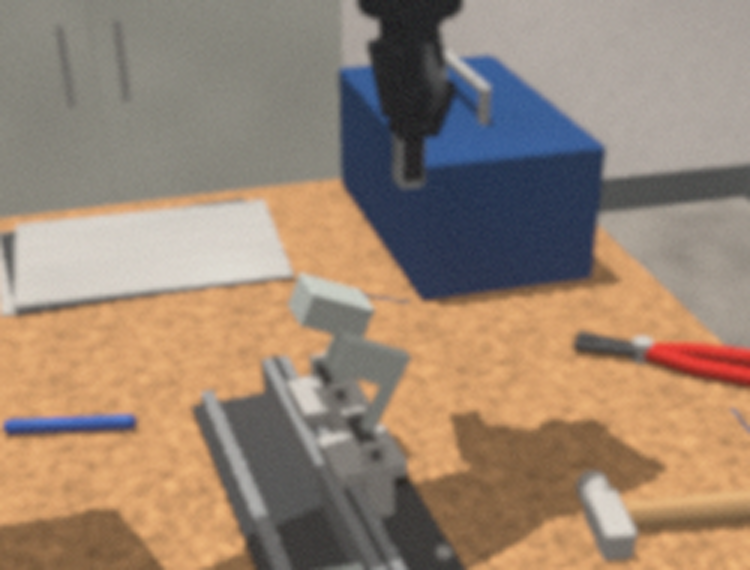

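>>> carry_out --increments '[{"offset":[0,0.03,0],"angular":[0,0,0],"fingers":1},{"offset":[0,0.07,0],"angular":[0,0,0],"fingers":1},{"offset":[0,0.11,0],"angular":[0,0,0],"fingers":1},{"offset":[0,0.126,0],"angular":[0,0,0],"fingers":1},{"offset":[0,0.126,0],"angular":[0,0,0],"fingers":1}]'

```text
clock: 2.7
tool_pos: [590.4, 185.8, 104.7]
tcp_rot: [0.489, -0.488, -0.511, 0.512]
contact_force: [-0.4, 0.3, 0.3]
gripper_width: -0.0
```

```bash
python3 - <<'E'
from h import *
np.set_printoptions(precision=4,suppress=True)
t=cv2.cvtColor(env.snapshot("side"),cv2.COLOR_RGB2BGR);save(t,"s2",(200,50,360,180),4)
print(pix("side",[env.get_obs()['tool_pos']]))
t=cv2.cvtColor(env.snapshot("top"),cv2.COLOR_RGB2BGR);save(t,"t2",(90,90,300,260),3)
E
```

```text
[[286.3709 130.1534]]
```

View pics/s2.png

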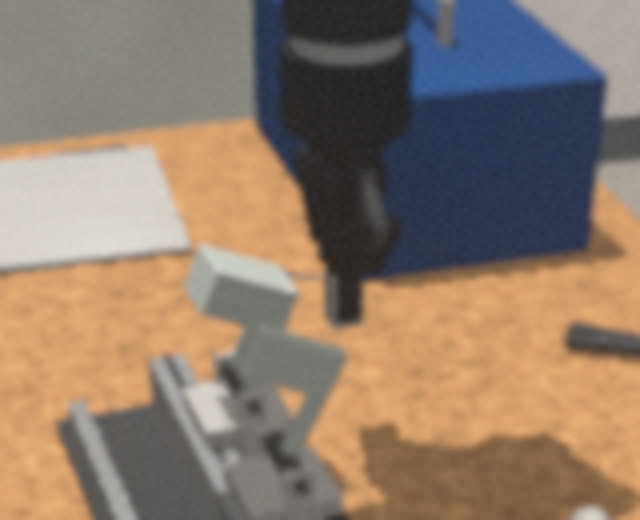

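View pics/t2.png

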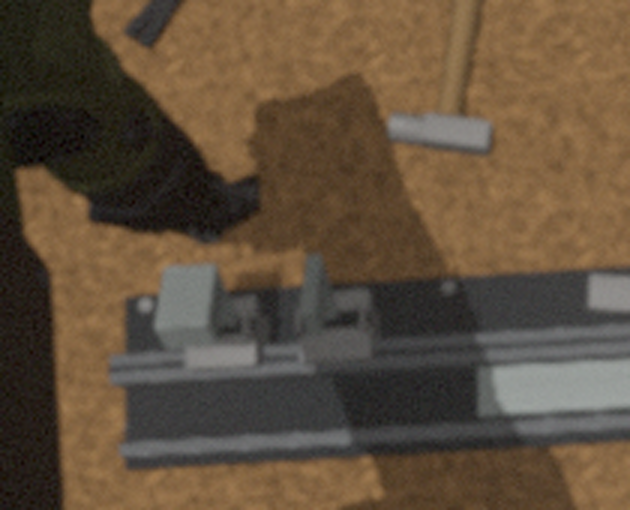

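>>> carry_out --increments '[{"offset":[0,0,0.012],"angular":[0,0,0],"fingers":1},{"offset":[0,0,0.022],"angular":[0,0,0],"fingers":1},{"offset":[0,0,0.03],"angular":[0,0,0],"fingers":1},{"offset":[0,0,0.037],"angular":[0,0,0],"fingers":1},{"offset":[0,0,0.044],"angular":[0,0,0],"fingers":1},{"offset":[0,0,0.05],"angular":[0,0,0],"fingers":1},{"offset":[0,0,0.056],"angular":[0,0,0],"fingers":1},{"offset":[0,0,0.062],"angular":[0,0,0],"fingers":1},{"offset":[0,0,0.068],"angular":[0,0,0],"fingers":1},{"offset":[0,0,0.074],"angular":[0,0,0],"fingers":1},{"offset":[0,0,0.08],"angular":[0,0,0],"fingers":1}]'

```text
clock: 4.18
tool_pos: [510.6, 182.2, 105.1]
tcp_rot: [0.488, -0.488, -0.511, 0.512]
contact_force: [-0.0, -0.9, -0.3]
gripper_width: -0.2
```

```bash
python3 - <<'E'
from h import *
t=cv2.cvtColor(env.snapshot("side"),cv2.COLOR_RGB2BGR);save(t,"s3",(180,50,340,200),4)
E
```

```text
(no output)
```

View pics/s3.png

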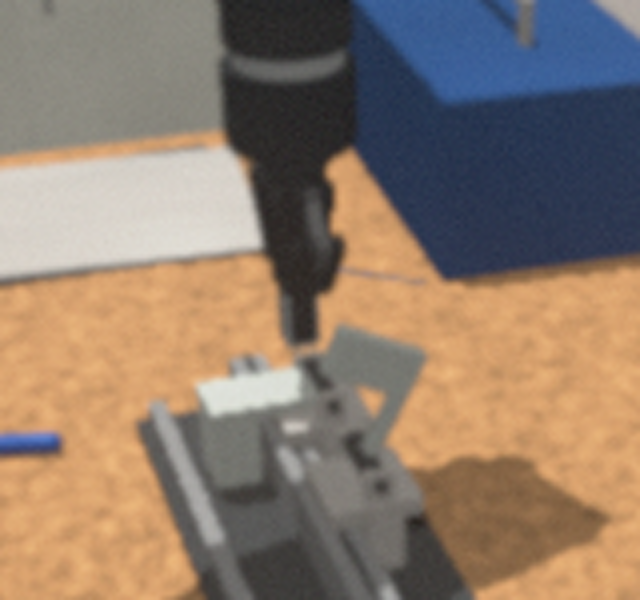

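```bash
python3 - <<'E'
from h import *
np.set_printoptions(precision=4,suppress=True)
print(plan(g(0,-252,231),Rt(GY)),plan(g(0,-252,16),Rt(GY)),g(0,-252,16),np.linalg.norm(g(0,-252,0)))
E
```

```text
(array([-0.432 , -0.1258,  0.0492]), array([-0.06,  0.04, -0.01])) (array([-0.432 ,  0.0892,  0.049 ]), array([-0.06,  0.04, -0.01])) [ 480.8193 -251.7366   16.    ] 542.7324833518503
```

>>> carry_out --increments '[{"offset":[0,-0.06,0],"angular":[0,0,0],"fingers":1},{"offset":[0,-0.11,0],"angular":[0,0,0],"fingers":1},{"offset":[0,-0.126,0],"angular":[0,0,0],"fingers":1},{"offset":[-0.05,-0.126,0.006],"angular":[0,0,0],"fingers":1},{"offset":[-0.1,-0.126,0.011],"angular":[0,0,0],"fingers":1},{"offset":[-0.15,-0.126,0.017],"angular":[0,0,0],"fingers":1},{"offset":[-0.2,-0.126,0.023],"angular":[0,0,0],"fingers":1},{"offset":[-0.25,-0.126,0.028],"angular":[0,0,0],"fingers":1},{"offset":[-0.3,-0.126,0.034],"angular":[0,0,0],"fingers":1},{"offset":[-0.35,-0.126,0.04],"angular":[0,0,0],"fingers":1},{"offset":[-0.4,-0.126,0.045],"angular":[0,0,0],"fingers":1},{"offset":[-0.432,-0.126,0.049],"angular":[0,0,0],"fingers":1},{"offset":[-0.432,-0.126,0.049],"angular":[0,0,0],"fingers":1},{"offset":[-0.432,-0.06,0.049],"angular":[0,0,0],"fingers":1},{"offset":[-0.432,-0.01,0.049],"angular":[0,0,0],"fingers":1},{"offset":[-0.432,0.02,0.049],"angular":[0,0,0],"fingers":1},{"offset":[-0.432,0.02,0.049],"angular":[0,0,0],"fingers":1}]'

```text
clock: 6.35
tool_pos: [479.7, -249.3, 82.6]
tcp_rot: [0.49, -0.486, -0.511, 0.512]
contact_force: [-0.1, 1.1, 0.6]
gripper_width: 0.0
```

```bash
python3 - <<'E'
from h import *
np.set_printoptions(precision=4,suppress=True)
print(plan(g(0,-252,231),Rt(GY)),plan(g(0,-252,16),Rt(GY)),env.get_obs()['tool_pos'])
t=cv2.cvtColor(env.snapshot("side"),cv2.COLOR_RGB2BGR);save(t,"s4",(190,100,370,330),2.6)
t=cv2.cvtColor(env.snapshot("top"),cv2.COLOR_RGB2BGR);save(t,"t4",(120,140,400,260),2.8)
E
```

```text
(array([-0.002 , -0.1484, -0.0002]), array([-0.3 ,  0.09,  0.2 ])) (array([-0.0027,  0.0666, -0.0013]), array([-0.3 ,  0.09,  0.2 ])) [ 479.7433 -249.2711   82.5793]
```

View pics/s4.png

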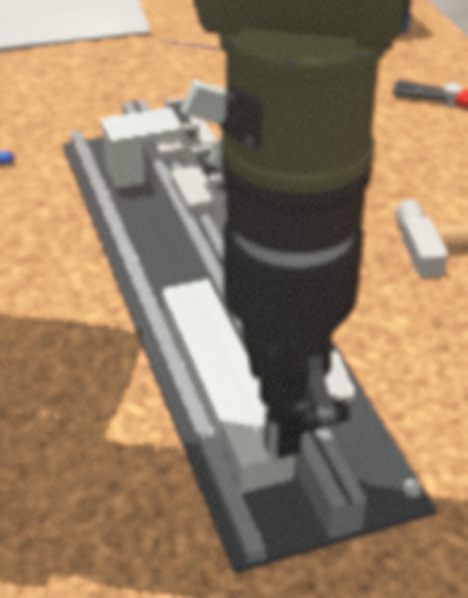

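View pics/t4.png

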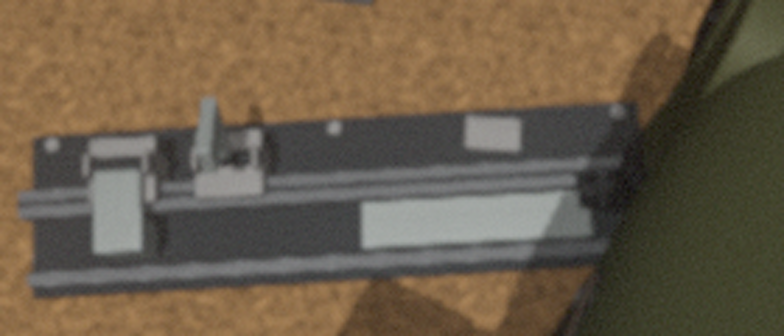

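>>> carry_out --increments '[{"offset":[-0.002,0.02,-0.001],"angular":[0,0,0],"fingers":1},{"offset":[-0.002,0.04,-0.001],"angular":[0,0,0],"fingers":1},{"offset":[-0.002,0.055,-0.001],"angular":[0,0,0],"fingers":1},{"offset":[-0.002,0.065,-0.001],"angular":[0,0,0],"fingers":1},{"offset":[-0.002,0.065,-0.001],"angular":[0,0,0],"fingers":1},{"offset":[-0.002,0.065,-0.001],"angular":[0,0,0],"fingers":1}]'

```text
clock: 7.2
tool_pos: [483.7, -253.7, 20.9]
tcp_rot: [-0.488, 0.489, 0.512, -0.511]
contact_force: [0.6, -0.9, 0.9]
gripper_width: 0.1
```

```bash
python3 - <<'E'
from h import *
np.set_printoptions(precision=4,suppress=True)
print(plan(g(0,-54.5,16),Rt(GY)),env.get_obs()['tool_pos'],env.get_obs()['contact_force'])
t=cv2.cvtColor(env.snapshot("side"),cv2.COLOR_RGB2BGR);save(t,"s5",(240,180,370,320),4)
E
```

```text
(array([0.1996, 0.0048, 0.0027]), array([ 0.04,  0.04, -0.03])) [ 483.7466 -253.7162   20.9326] [ 0.6412 -0.9452  0.8665]
```

View pics/s5.png

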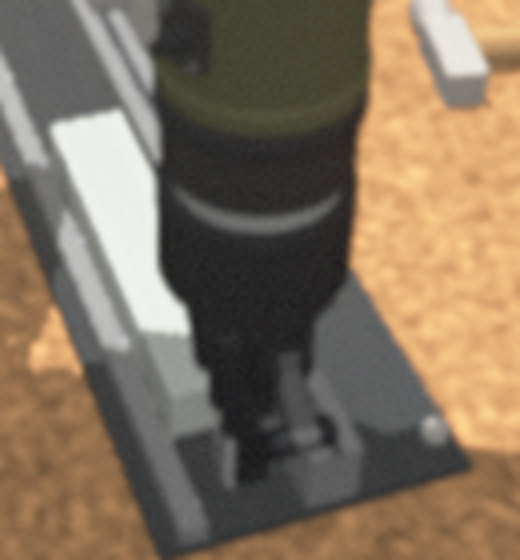

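>>> carry_out --increments '[{"offset":[0.008,0.003,0.0025],"angular":[0,0,0],"fingers":1},{"offset":[0.015,0.003,0.0025],"angular":[0,0,0],"fingers":1},{"offset":[0.022,0.003,0.0025],"angular":[0,0,0],"fingers":1},{"offset":[0.03,0.003,0.0025],"angular":[0,0,0],"fingers":1},{"offset":[0.04,0.003,0.0025],"angular":[0,0,0],"fingers":1},{"offset":[0.05,0.003,0.0025],"angular":[0,0,0],"fingers":1},{"offset":[0.06,0.003,0.0025],"angular":[0,0,0],"fingers":1},{"offset":[0.07,0.003,0.0025],"angular":[0,0,0],"fingers":1},{"offset":[0.08,0.003,0.0025],"angular":[0,0,0],"fingers":1},{"offset":[0.09,0.003,0.0025],"angular":[0,0,0],"fingers":1},{"offset":[0.1,0.003,0.0025],"angular":[0,0,0],"fingers":1},{"offset":[0.11,0.003,0.0025],"angular":[0,0,0],"fingers":1},{"offset":[0.12,0.003,0.0025],"angular":[0,0,0],"fingers":1},{"offset":[0.13,0.003,0.0025],"angular":[0,0,0],"fingers":1},{"offset":[0.14,0.003,0.0025],"angular":[0,0,0],"fingers":1},{"offset":[0.15,0.003,0.0025],"angular":[0,0,0],"fingers":1},{"offset":[0.16,0.003,0.0025],"angular":[0,0,0],"fingers":1},{"offset":[0.168,0.003,0.0025],"angular":[0,0,0],"fingers":1},{"offset":[0.173,0.003,0.0025],"angular":[0,0,0],"fingers":1},{"offset":[0.176,0.003,0.0025],"angular":[0,0,0],"fingers":1}]'

```text
clock: 9.75
tool_pos: [472.6, -77.6, 17.3]
tcp_rot: [0.488, -0.488, -0.511, 0.512]
contact_force: [0.0, -3.7, 1.2]
gripper_width: 0.3
```

```bash
python3 - <<'E'
from h import *
np.set_printoptions(precision=4,suppress=True)
print(plan(g(0,-54.5,16),Rt(GY)),env.get_obs()['tool_pos'],env.get_obs()['contact_force'])
t=cv2.cvtColor(env.snapshot("side"),cv2.COLOR_RGB2BGR);save(t,"s6",(190,110,330,260),4)
t=cv2.cvtColor(env.snapshot("top"),cv2.COLOR_RGB2BGR);save(t,"t6",(120,165,290,255),4.6)
E
```

```text
(array([ 0.0232,  0.0013, -0.0003]), array([-0.  ,  0.04, -0.01])) [472.604  -77.5822  17.3276] [ 0.0226 -3.7453  1.1744]
```

View pics/s6.png

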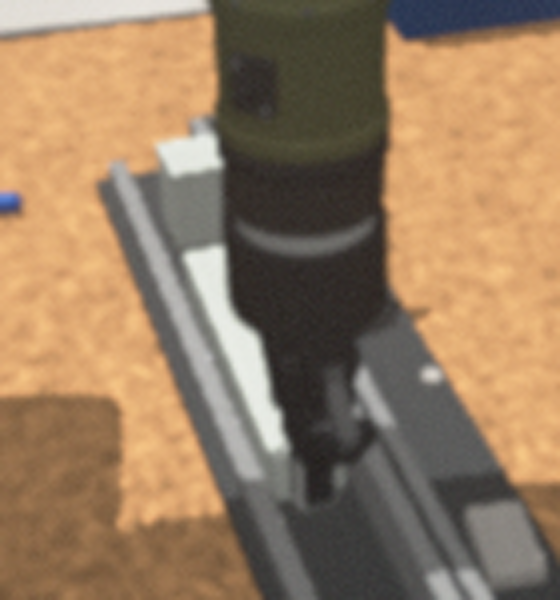

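View pics/t6.png

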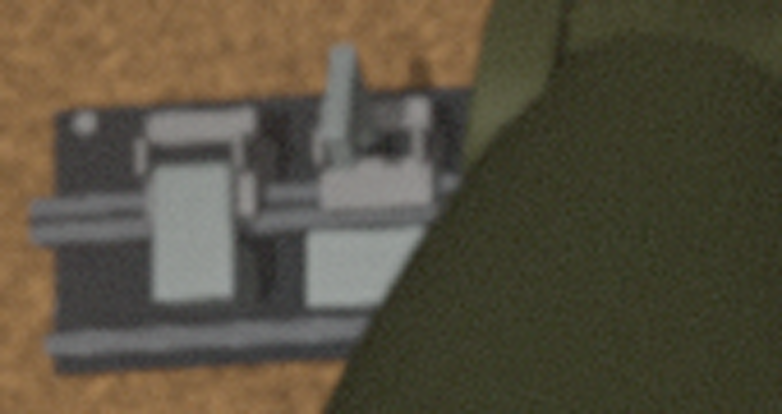

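```bash
python3 - <<'E'
from h import *
p=world("top",np.array([[308,232],[308,305]])/4.6+[120,165],38);print(p)
q=world("top",np.array([[235,165],[233,300],[152,165],[150,302]])/4.6+[120,165],74);print(q)
for r in list(p)+list(q): print((r-C0)@GX,(r-C0)@GY)
print((env.get_obs()['tool_pos']-C0)@GY)
E
```

```text
[[485.15226667 135.19874846  38.        ]
 [446.0182913  134.28313512  38.        ]]
[[515.37913051 165.71084583  74.        ]
 [445.23240017 164.57593912  74.        ]
 [516.01399791 209.36950659  74.        ]
 [444.6617803  207.65720914  74.        ]]
22.015859422674726 134.33278779792866
-17.119062430549782 135.20701180055315
53.60588593709892 163.43126899993496
-16.519396725600252 165.50407436017124
56.23580093457268 207.0152713738323
-15.120102374993968 208.56639442331226
-77.3772634904852
```

>>> carry_out --increments '[{"offset":[0.005,0,0],"angular":[0,0,0],"fingers":1},{"offset":[0.01,0,0],"angular":[0,0,0],"fingers":1},{"offset":[0.014,0,0],"angular":[0,0,0],"fingers":1},{"offset":[0.018,0,0],"angular":[0,0,0],"fingers":1},{"offset":[0.02,0,0],"angular":[0,0,0],"fingers":1},{"offset":[0.022,0,0],"angular":[0,0,0],"fingers":1}]'

```text
clock: 10.6
tool_pos: [471.6, -55.7, 17.3]
tcp_rot: [0.488, -0.488, -0.511, 0.511]
contact_force: [0.5, -4.1, 0.1]
gripper_width: 0.1
```

>>> carry_out --increments '[{"offset":[0.001,0,0],"angular":[0,0,0],"fingers":1},{"offset":[0.002,0,0],"angular":[0,0,0],"fingers":1}]'

```text
clock: 10.85
tool_pos: [471.5, -53.8, 17.3]
tcp_rot: [0.488, -0.488, -0.511, 0.511]
contact_force: [-0.7, -3.7, 1.8]
gripper_width: 0.2
```

>>> carry_out --increments '[{"offset":[0.001,0,0],"angular":[0,0,0],"fingers":1},{"offset":[0.002,0,0],"angular":[0,0,0],"fingers":1}]'

```text
clock: 11.1
tool_pos: [471.4, -51.8, 17.3]
tcp_rot: [-0.488, 0.488, 0.511, -0.511]
contact_force: [0.8, -4.4, 1.1]
gripper_width: 0.4
```

Only sliding friction so far; I'll keep creeping.

>>> carry_out --increments '[{"offset":[0.001,0,0],"angular":[0,0,0],"fingers":1},{"offset":[0.002,0,0],"angular":[0,0,0],"fingers":1}]'

```text
clock: 11.35
tool_pos: [471.3, -49.7, 17.3]
tcp_rot: [0.488, -0.488, -0.511, 0.511]
contact_force: [0.6, -3.7, 1.1]
gripper_width: -0.7
```

>>> carry_out --increments '[{"offset":[0.001,0,0],"angular":[0,0,0],"fingers":1},{"offset":[0.0015,0,0],"angular":[0,0,0],"fingers":1}]'

```text
clock: 11.6
tool_pos: [471.3, -48.3, 17.3]
tcp_rot: [-0.488, 0.488, 0.511, -0.511]
contact_force: [-0.1, -4.1, 1.5]
gripper_width: -0.2
```

```bash
python3 - <<'E'
from h import *
t=cv2.cvtColor(env.snapshot("top"),cv2.COLOR_RGB2BGR);save(t,"t7",(120,165,250,255),6)
E
```

```text
(no output)
```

View pics/t7.png

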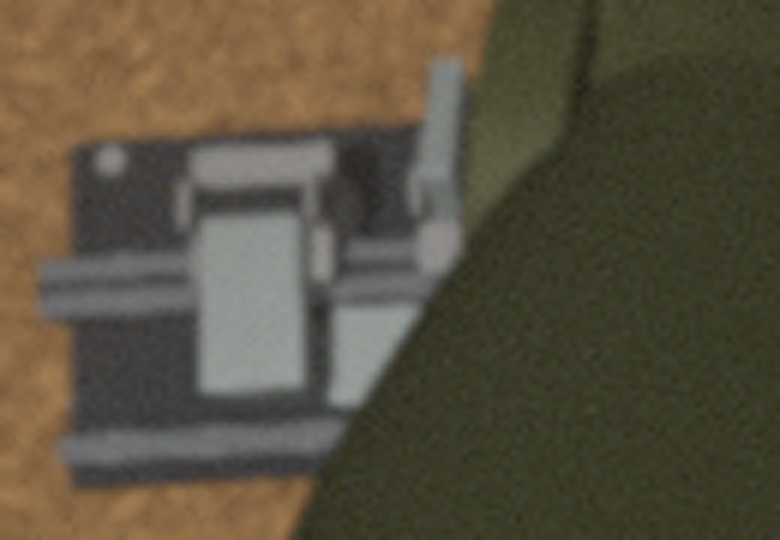

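>>> carry_out --increments '[{"offset":[0.0007,0,0],"angular":[0,0,0],"fingers":1},{"offset":[0.0015,0,0],"angular":[0,0,0],"fingers":1}]'

```text
clock: 11.9
tool_pos: [471.1, -46.8, 17.3]
tcp_rot: [0.488, -0.488, -0.511, 0.511]
contact_force: [0.2, -3.8, 1.2]
gripper_width: -0.2
```

>>> carry_out --increments '[{"offset":[0.0007,0,0],"angular":[0,0,0],"fingers":1},{"offset":[0.0015,0,0],"angular":[0,0,0],"fingers":1}]'

```text
clock: 12.15
tool_pos: [471.2, -46.2, 17.3]
tcp_rot: [0.488, -0.489, -0.511, 0.512]
contact_force: [-0.2, -9.0, 1.4]
gripper_width: 0.2
```

>>> carry_out --increments '[{"offset":[0.0005,0,0],"angular":[0,0,0],"fingers":1},{"offset":[0.0005,0,0],"angular":[0,0,0],"fingers":1}]'

```text
clock: 12.4
tool_pos: [471.2, -46.1, 17.3]
tcp_rot: [0.488, -0.489, -0.51, 0.512]
contact_force: [-0.3, -9.2, 0.8]
gripper_width: 0.0
```

>>> carry_out --increments '[{"offset":[0.001,0,0],"angular":[0,0,0],"fingers":1},{"offset":[0.001,0,0],"angular":[0,0,0],"fingers":1}]'

```text
clock: 12.65
tool_pos: [471.2, -46.1, 17.4]
tcp_rot: [0.487, -0.49, -0.51, 0.512]
contact_force: [-0.6, -11.8, 0.6]
gripper_width: 0.3
```

Position is held firm while the force rises, so the bar is on the stop. I'll back off, rise and check.

>>> carry_out --increments '[{"offset":[-0.004,0,0],"angular":[0,0,0],"fingers":1},{"offset":[-0.012,0,0],"angular":[0,0,0],"fingers":1},{"offset":[-0.025,0,0],"angular":[0,0,0],"fingers":1},{"offset":[-0.04,0,0],"angular":[0,0,0],"fingers":1},{"offset":[-0.04,-0.05,0],"angular":[0,0,0],"fingers":1},{"offset":[-0.04,-0.11,0],"angular":[0,0,0],"fingers":1},{"offset":[-0.07,-0.16,0],"angular":[0,0,0],"fingers":1},{"offset":[-0.12,-0.2,0],"angular":[0,0,0],"fingers":1},{"offset":[-0.18,-0.2,0],"angular":[0,0,0],"fingers":1},{"offset":[-0.24,-0.2,0],"angular":[0,0,0],"fingers":1},{"offset":[-0.28,-0.2,0],"angular":[0,0,0],"fingers":1},{"offset":[-0.28,-0.2,0],"angular":[0,0,0],"fingers":1},{"offset":[-0.28,-0.2,0],"angular":[0,0,0],"fingers":1}]'

```text
clock: 14.28
tool_pos: [483.4, -323.6, 216.9]
tcp_rot: [-0.489, 0.488, 0.511, -0.511]
contact_force: [0.2, 0.0, -0.4]
gripper_width: 0.3
```

```bash
python3 - <<'E'
from h import *
s=cv2.cvtColor(env.snapshot("side"),cv2.COLOR_RGB2BGR);cv2.imwrite("pics/s8f.png",s);save(s,"s8",(200,100,330,250),4)
t=cv2.cvtColor(env.snapshot("top"),cv2.COLOR_RGB2BGR);cv2.imwrite("pics/t8f.png",t);save(t,"t8",(120,165,290,255),4.6)
E
```

```text
(no output)
```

View pics/s8.png

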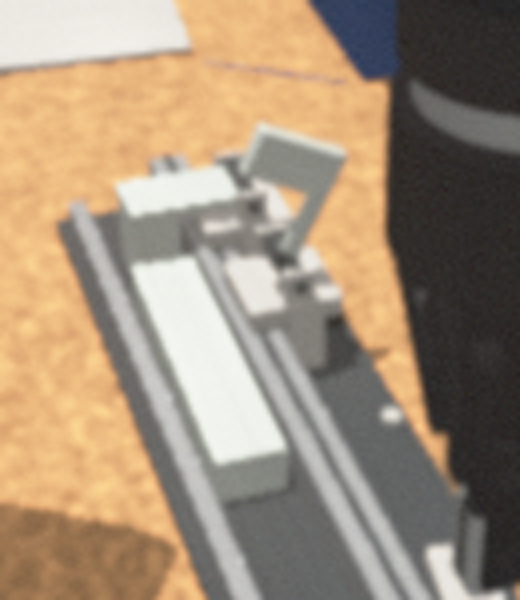

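View pics/t8.png

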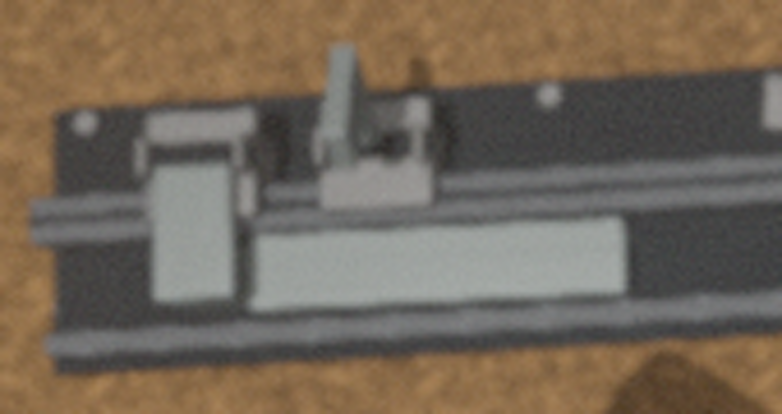

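```bash
python3 - <<'E'
from h import *
p=world("top",np.array([[254,236],[251,310],[626,219],[627,293]])/4.6+[120,165],38)
print("bar centre along y",((p-C0)@GY).mean())
q=world("top",np.array([[235,165],[233,300],[152,165],[150,302]])/4.6+[120,165],74)
print("blade centre y",((q-C0)@GY).mean())
print(env.get_obs()['contact_force'],env.get_obs()['clock']); env.sign_off()
E
```

```text
bar centre along y 64.81075935886817
blade centre y 186.12925228931272
[ 1.32009303  0.68284885 -0.2518232 ] 14.375
the job is handed in; nothing more can be done
```

I flipped the broad stop down with closed fingers from behind and left the slim stop up. I then pushed the bar along the fence by its rear end until it met the broad blade, backed off, raised the arm clear and handed in at about 14.4 s.

- **Bar on the stop:** During the push, the force rose from about 4 N to 12 N with no further travel, which means contact. In the last top picture, the bar's centre measured 121.3 mm short of the middle of the blade along the fence. The nominal figure is 120 mm, and the difference is within the 2 mm camera error.
- **Stops and robot:** The last pictures show the broad stop down in the channel, the slim stop still up, and the bar's end against the blade. The robot was clear of everything.
- **Disagreement:** Before the flip, I read the broad hinge at about 180–181 mm along the fence from its saddle. After the flip, the lowered blade read about 186 mm. I stopped on contact force instead of either figure.

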